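Slide the tall spray can home into its bench bay

TASK

Put the slimmer of the two tall spray cans away in the steel bay on the counter: push it gently with the fingers, low on its body so that it does not tip, and slide it upright along the counter through the bay's open mouth until it stands up against the bay's back wall. Only push it: do not grip, lift or tip it. Leave the other can, the oil filter and the wrench where they are, then move the hand clear.

Things in the scene. Friction and masses are not known exactly. Their poses are not given: they have to be found in the camera images.
- spray_can: The can to push: slim tall spray can, standing; light green printed body, rounded shoulder, broad green domed cap; round, 57 mm across, 211 mm tall, about 0.24 kg. Origin at the centre of its underside, z up the can. Friction on the counter is about 0.5 to 0.7: a push lower than 30 mm above the counter slides it, one higher than 40 mm may tip it.
- can_bay: Low three-sided steel stop fixed to the counter, no floor, walls 45 mm high. Origin: on the counter, where the can's axis should end; x points in from the open mouth to the back wall, z up. Back wall's inner face at x = 30 mm; side walls' inner faces at y = +-35 mm for x = -12..30; in front of them lips flare to 86 mm apart at x = -24 (the mouth). Screwed feet reach 20 mm past the walls.
- oil_can: Not to be moved: the other tall spray can, wider and straight-sided, with a small thin nozzle on its top; 67 mm in diameter, 205 mm tall. Origin at the centre of its underside.
- oil_filter: Not to be moved: a squat white oil filter standing on the counter, 75 mm in diameter, 87 mm tall. Origin at the centre of its underside.
- wrench: Not to be moved: a combination wrench lying flat, 168 mm long, 32 mm wide, 9 mm thick. Origin at the centre of its underside, x along its length.

How it is judged:
At the end, for the whole second after the job is handed in: The slim spray can stands upright (within 0.05 rad) and at rest on the counter inside the bay, its axis between the side walls and within 7 mm of the place where it touches the back wall; the other can, the oil filter and the wrench are within 15 mm of where they stood (x of spray_can in the frame of can_bay between -0.007 and 0.01 m and y of spray_can in the frame of can_bay between -0.012 and 0.012 m and angle between spray_can's own z axis and vertical below 0.05 rad and height (world z) of spray_can below 0.004 m and linear speed of spray_can below 0.01 m/s and distance of each of oil_can, oil_filter, wrench from where it was at the start of the episode below 0.015 m).
It fails at once if the spray can is lifted off the counter (height (world z) of spray_can above 0.012 m).
It fails at once if the spray can is tipped by more than 0.25 rad (angle between spray_can's own z axis and vertical above 0.25 rad).
It fails at once if the spray can is gripped or pressed hard (more than 38 N between it and the fingers) (contact force between the fingers and spray_can above 38 N).
It fails at once if the other can is knocked over or shoved (angle between oil_can's own z axis and vertical above 0.25 rad or distance of oil_can from where it was at the start of the episode above 0.03 m).
It fails at once if the oil filter or the wrench is shoved aside (distance of any of oil_filter, wrench from where it was at the start of the episode above 0.03 m).
It also fails if it takes over 51 s, if anything falls off the work surface, if the arm or the gripper's body presses on something with over 40 N, if the wrist force passes 120 N, or if a joint passes its speed limit or range.

ROBOT

A 7-joint arm with a two-finger parallel gripper is mounted at the origin on a cart in front of the work surface, level with it; the furniture and walls round the work are solid. World frame = base frame: x ahead of the robot, y to its left, z up, the work surface at z = 0. Lengths are in m, angles in rad, forces in N, time in s.
With the tool pointing down it reaches from about 0.425 to 1.025 m from the base axis. Payload 3.6 kg.
Tool frame: the origin (TCP) lies midway between the tips of the shut fingers; the grasp point (between the pads) lies 19 mm behind it; z points along the fingers, y is the line along which they close (so a half turn about z gives the same grasp; the last joint's range is limited). The gripper opens to 85 mm and grips with 20 to 120 N. Pads are 22 mm wide; open, the fingers measure 114 mm over their backs; the gripper's body (76 mm by 85 mm) begins 54 mm behind the grasp point. The pads swing forward as they close: fully open they stand 13 mm farther back than shut.
Start: joints at [-1.254, 0.591, 0.048, 1.609, -0.033, 0.943, -0.034], TCP at [0.29, 0.665, 0.231] pointing down, gripper open.
Joint ranges: [-2.69, 2.69], [-0.47, 2.24], [-1.27, 1.36], [0.19, 2.51], [-1.53, 4.68], [0.08, 2.07], [-3.09, 3.09]. Speed limits (rad/s): [2.57, 2.57, 3.14, 3.14, 3.14, 3.14, 3.14].

INTERFACE

Orientations are given as a rotation vector (axis times angle).
In Python, from rig import * gives the robot as it stands. The module is installed in compiled form; this text tells all that it offers.
- The arm moves only by the tool send_rows, never from a script. Its arguments are lists of equal length, an entry for each row: "travel": the shift along the tool's x, y, z in m, a list of three; "angular": the turn, a rotation vector about the tool's x, y, z in rad, a list of three; "claw": the finger opening in m, from 0 to 0.0854. A call has 1 to 10 rows; each row is the pose to reach, as a shift and turn from the pose commanded when the call began, along the tool's axes at that moment; what a row does not reach only later rows make up. A row lasts 1/10 s, in which the tool goes at most 50 mm and 8.59 degrees, less where a joint would pass 70% of its speed; a pose out of reach is approached as far as the arm can. A call with a gripper value outside its range is refused whole. The fingers move at their own pace and stop on an object; "force" is the grip in N (left out, the last holds). Time passes only in rows, so rows that repeat a pose let the fingers close. It gives the time, the measured TCP pose, the force, the opening and the grip force at its end, in the units of the state.
- observe(): the state, without advancing time (a new reading comes with each control period).
- camera(name): name is "scene" or "top" or "wrist"; returns a dict with "image" (384x512x3 uint8, blue, green, red), "K" (3x3 intrinsics, pixels), "k1" (the pictures are not rectified: a ray, as slopes to the right and down, at radius r is drawn at 1 + k1 r^2 times it, then the intrinsics apply), "rvec" (rotation vector, rad) and "tvec" (3), from world to camera coordinates, as OpenCV has them; the wrist camera has in their place "T_tool_cam" (4x4, takes a point from camera to tool coordinates, whose origin is the TCP and whose axes are the flange's). Camera axes: x right, y down, z forward; pixel columns grow to the right and rows downward; lengths in m; the calibration is good to about 2 mm. A picture is of the moment at which its call begins: read the wrist's pose just before it. There is no depth.
- finish_job(): hands the job in; it is judged then, once.
The state is a dict: "time_s": time; "q": joint angles; "joint_velocities": joint speeds; "effort": joint torques, N m; "tcp_pos": TCP position; "tcp_rot": TCP orientation; "contact_force": force on the tool from outside, world axes, zero at the start; "wrist_torque": the same for the moment, N m; "finger_gap": finger opening in m; "gripper_force": force on a finger pad.
Only numpy, scipy, OpenCV 4.12 (cv2) and the standard library are available. Lean on these libraries where they do the work, as an engineer would, in place of code of your own. Each camera call takes 0.05 s, during which the arm holds its last target. There are 200 camera calls.

## Working session

There is one attempt and no reset: what is moved stays moved. The work goes in short steps, Python scripts to look and compute and a tool call to move; the robot and the scene stay as the last step left them, time stands still between calls to the robot, and variables do not carry over. Pictures are saved under pics/ and viewed, at most 10 in all, crops included, and the job is handed in when it is done.

Besides the shell and the picture viewer there is one more tool, called after "Call:" by a JSON object that holds its "op" and its "data". send_rows: Moves the arm, as the interface text tells. Its arguments: {"type":"object","properties":{"travel":{"type":"array","items":{"type":"array","items":{"type":"number"}}},"angular":{"type":"array","items":{"type":"array","items":{"type":"number"}}},"claw":{"type":"array","items":{"type":"number"}},"force":{"type":"number"}},"required":["travel","angular","claw"]}

```bash
mkdir -p pics
cat > h.py <<'E'
from rig import *
import numpy as np, cv2
from scipy.spatial.transform import Rotation as R
def ray(c,px):
    K=np.array(c["K"]); d=np.array([c["k1"],0,0,0,0.])
    # r_d = r(1+k1 r^2)
    p=cv2.undistortPointsIter(np.array([[px]],float),K,d,None,None,(3,50,1e-9)).ravel()
    M=R.from_rotvec(np.ravel(c["rvec"])).as_matrix(); o=-M.T@np.ravel(c["tvec"])
    return o,M.T@np.array([p[0],p[1],1])
def onz(c,px,z):
    o,d=ray(c,px); return o+d*(z-o[2])/d[2]
def proj(c,P):
    return cv2.projectPoints(np.array(P,float).reshape(-1,3),np.array(c["rvec"],float),np.array(c["tvec"],float),np.array(c["K"],float),np.array([c["k1"],0,0,0,0.]))[0].reshape(-1,2)
E
python3 - <<'E'
from h import *
s=observe(); print({k:np.round(v,3) for k,v in s.items()})
a=camera("scene");b=camera("top")
import pickle;pickle.dump((a,b),open("cams.pkl","wb"))
for c in(a,b): print(np.round(c["K"],1).tolist(),c["k1"],ray(c,(256,192)))
cv2.imwrite("pics/s.png",cv2.resize(a["image"],(768,576)));cv2.imwrite("pics/t.png",cv2.resize(b["image"],(768,576)))
E
```

```text
{'time_s': np.float64(0.0), 'q': array([-1.254,  0.592,  0.048,  1.61 , -0.033,  0.943, -0.034]), 'joint_velocities': array([-0.   , -0.001, -0.001, -0.001, -0.001,  0.001, -0.001]), 'effort': array([-1.0000e-03, -5.4869e+01,  1.5460e+00, -1.9813e+01,  9.0000e-03,
        8.0000e-03,  0.0000e+00]), 'tcp_pos': array([0.289, 0.664, 0.23 ]), 'tcp_rot': array([-6.410e-01, -3.075e+00,  3.000e-03]), 'contact_force': array([ 8.430e-01, -1.000e-03,  1.351e+00]), 'wrist_torque': array([-0.007,  0.03 ,  0.016]), 'gripper_force': np.float64(0.0), 'finger_gap': np.float64(0.086)}
[[371.9, 0.0, 252.3], [0.0, 371.9, 196.5], [0.0, 0.0, 1.0]] -0.07579561332973488 (array([ 0.11386041, -0.53113863,  0.51286384]), array([ 0.51946782,  0.66959711, -0.53107128]))
[[491.5, 0.0, 257.2], [0.0, 491.5, 190.2], [0.0, 0.0, 1.0]] -0.18898756546796144 (array([3.27888756e-01, 6.17589475e-04, 1.30039136e+00]), array([ 0.13994343,  0.03667394, -0.9894903 ]))
```

View pics/s.png

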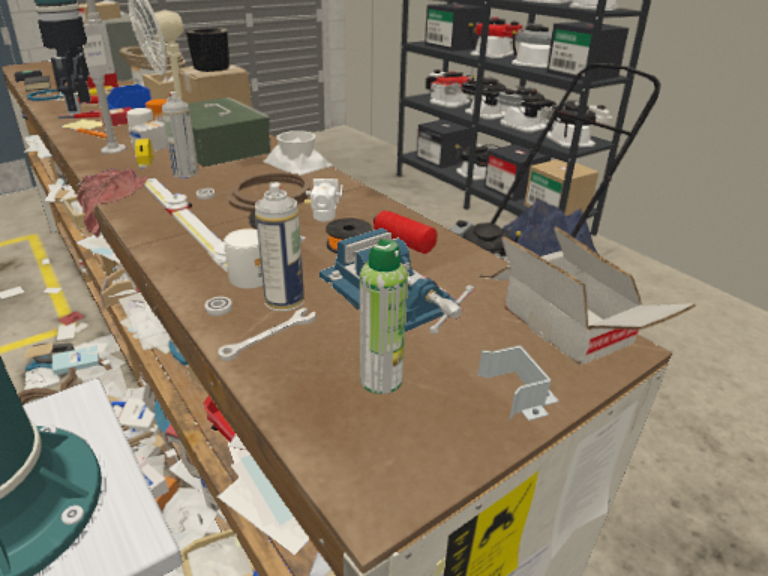

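View pics/t.png

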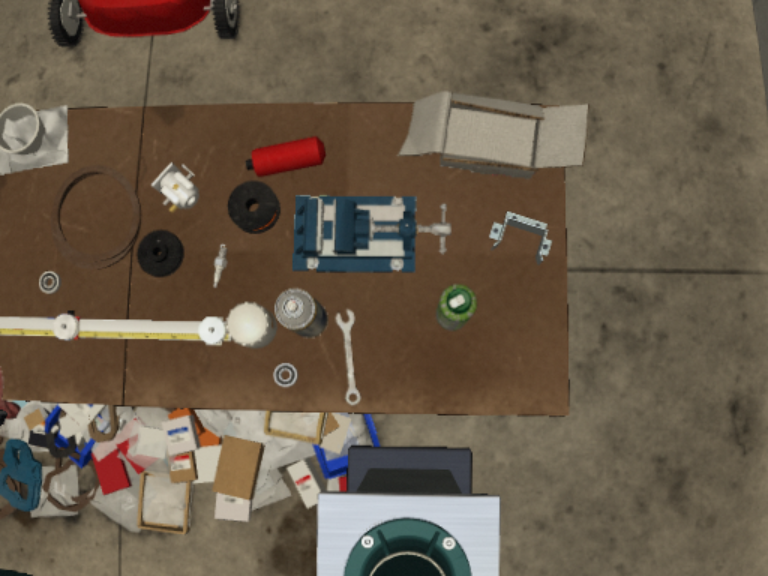

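The scene view shows the green can with its base near (382,388) and the bay at about (518,380). The top view shows the can at about (457,308) and the bay at about (522,235), with its mouth facing the robot. Next I'll look at enlarged crops of both.

Run:
```python
from h import *
import pickle;a,b=pickle.load(open("cams.pkl","rb"))
t=b["image"][130:220,280:380];s=a["image"][215:290,310:380]
cv2.imwrite("pics/c.png",np.hstack([cv2.resize(t,(400,360),interpolation=cv2.INTER_CUBIC),cv2.resize(s,(392,420),interpolation=cv2.INTER_CUBIC)[:360]]))
for c,n in((a,"scene"),(b,"top")):
    h=cv2.cvtColor(c["image"],cv2.COLOR_BGR2HSV)
    m=cv2.inRange(h,(30,70,30),(85,255,255)); 
    if n=="scene": m[:,:230]=0;m[:,300:]=0;m[:150]=0;m[270:]=0
    else: m[:,:285]=0;m[:,325:]=0;m[:180]=0;m[230:]=0
    x,y,w,hh=cv2.boundingRect(m);print(n,x,y,w,hh,m.sum()/255)
# predicted: cap from top, base from scene
for px in [(382/1.5-.3,392/1.5)]: print("scene base front",onz(a,px,0))
print("top cap z.2",onz(b,(457.5/1.5,300/1.5),.2))
for n,p in dict(edgeR=(567,300)).items(): print(n,onz(b,(p[0]/1.5,p[1]/1.5),0))
```

```text
scene 240 159 32 104 1181.0
top 291 190 27 30 427.0
scene base front [ 0.45542687 -0.09224487  0.        ]
top cap z.2 [ 0.46663926 -0.06940843  0.2       ]
edgeR [ 0.49407829 -0.27830465  0.        ]
```

View pics/c.png

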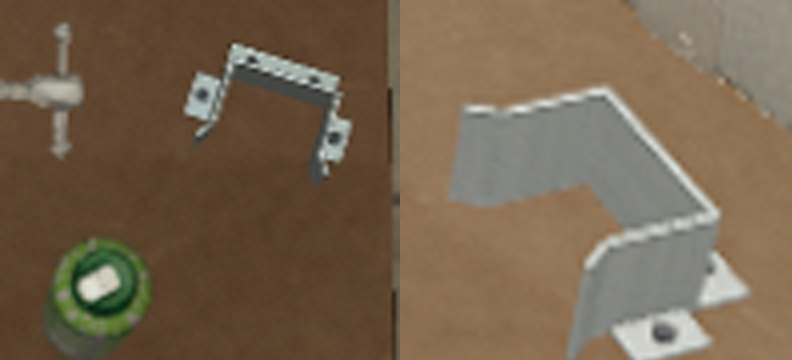

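Run:
```python
from h import *
import pickle;a,b=pickle.load(open("cams.pkl","rb"))
S=lambda p:(310+(p[0]-400+.5)/5.6-.5,215+(p[1]+.5)/5.6-.5)
P={}
for n,p,z in[("BL",(605,88),.045),("BR",(716,213),.045),("JL",(503,110),.045),("TL",(462,105),.045),("JR",(612,238),.045),("TR",(588,268),.045),("TLb",(452,197),0),("JLb",(492,205),0),("BLb",(587,185),0)]:
    w=onz(a,S(p),z);P[n]=w;q=proj(b,w)[0];print(n,w.round(4),"top crop px",((q-[280,130]+.5)*4).round(0))
d=lambda i,j:np.linalg.norm(P[i]-P[j])
print("wid B",d("BL","BR"),"J",d("JL","JR"),"T",d("TL","TR"),"side",d("BL","JL"),d("BR","JR"))
for i,j in(("JL","BL"),("JR","BR")):
    v=P[j]-P[i];print("yaw",np.degrees(np.arctan2(v[1],v[0])))
v=P["BL"]-P["BR"];print("yaw back",np.degrees(np.arctan2(-v[0],v[1])))
# can in scene: silhouette edges near base & top
h=cv2.cvtColor(a["image"],cv2.COLOR_BGR2HSV)
cx=[];
# base bottom rays -> axis
for c in(a,b):
  o,_=ray(c,(0,0));print("cam",o.round(3))
# top: cap/shoulder circle centre
t=b["image"];hh=cv2.cvtColor(t,cv2.COLOR_BGR2HSV)
big=cv2.inRange(hh,(32,60,30),(85,255,255));big[:,:285]=0;big[:,325:]=0;big[:180]=0;big[230:]=0
dark=cv2.inRange(hh,(50,100,20),(85,255,140));dark&=big
for m in(big,dark):
    x,y=np.nonzero(m)[::-1];print("mask",x.min(),x.max(),y.min(),y.max(),len(x))
g=h.copy()
for y in(175,215,235,250,255):
    # can vs brown counter: saturation/hue print
    print(y,''.join('#' if not(5<=q[0]<=18 and q[1]>60) else '.' for q in h[y,225:290]))
# column scan for bottom
for x in(246,250,254,258,262):print(x,''.join('#' if not(5<=q[0]<=18 and q[1]>60) else '.' for q in h[240:275,x]))
```

```text
BL [ 0.6355 -0.166   0.045 ] top crop px [234.  57.]
BR [ 0.6139 -0.2356  0.045 ] top crop px [340.  91.]
JL [ 0.595  -0.1531  0.045 ] top crop px [215. 118.]
TL [ 0.5848 -0.1424  0.045 ] top crop px [199. 133.]
JR [ 0.5749 -0.2231  0.045 ] top crop px [322. 149.]
TR [ 0.5571 -0.2283  0.045 ] top crop px [331. 176.]
TLb [ 0.5872 -0.1424  0.    ] top crop px [192. 143.]
JLb [ 0.5962 -0.1544  0.    ] top crop px [209. 130.]
BLb [ 0.6343 -0.1676  0.    ] top crop px [228.  75.]
wid B 0.07288436255986462 J 0.07277958114135875 T 0.09030964327519866 side 0.04254438178493097 0.0409871329683308
yaw -17.6169772313413
yaw -17.80052743646634
yaw back -17.255101214256328
cam [ 0.114 -0.531  0.513]
cam [3.28e-01 1.00e-03 1.30e+00]
mask 291 317 190 219 457
mask 298 313 192 208 114
175 #################################################................
215 ...............############################################......
235 ...............##############################....................
250 ...............############################......................
255 ...............############################......................
246 ######################.............
250 #######################............
254 #######################............
258 ######################.............
262 #####################..............
```

Run:
```python
from h import *
import pickle;a,b=pickle.load(open("cams.pkl","rb"))
p=onz(a,(253.5,262.5),0);o,_=ray(a,(0,0));u=(p-o)[:2];u/=np.linalg.norm(u)
print("base front",p,"centre A",p[:2]+.0285*u)
o2,d2=ray(b,(305.5,200));
for z in(.19,.2,.211):print(z,onz(b,(305.5,200),z))
# plane of scene axis (cam + u vertical) with top ray -> height
n=np.array([-u[1],u[0],0]);t=n@(o-o2)/(n@d2);print("height two-view",o2+t*d2)
C=p[:2]+.0285*u
for c,off,sc in((b,(280,130),4),):print("base ring proj top",proj(c,[C[0],C[1],0]),proj(c,[C[0],C[1],.205]))
e=np.array([np.cos(np.radians(-17.5)),np.sin(np.radians(-17.5))]);O=np.array([.5955,-.1916])
l=np.array([-e[1],e[0]]);print("can in bay frame",(C-O)@e,(C-O)@l)
Rm=R.from_rotvec(observe()["tcp_rot"]).as_matrix();print(Rm.round(3))
```

```text
base front [ 0.45197365 -0.09397646  0.        ] centre A [ 0.46940978 -0.07143247]
0.19 [ 0.46791374 -0.07118309  0.19      ]
0.2 [ 0.46665269 -0.07053646  0.2       ]
0.211 [ 0.46526555 -0.06982518  0.211     ]
height two-view [ 0.46912306 -0.07180319  0.18041013]
base ring proj top [[300.94411999 208.33280412]] [[306.04751654 198.50899639]]
can in bay frame -0.15638944904992716 0.07668974682605895
[[-0.917  0.399 -0.001]
 [ 0.399  0.917 -0.002]
 [-0.    -0.002 -1.   ]]
```

```bash
cat >> h.py <<'E'
def pose(phi,th):
    f=np.radians(phi);t=np.radians(th);c,s=np.cos(f),np.sin(f)
    z=np.array([np.sin(t)*c,np.sin(t)*s,-np.cos(t)]);x=-np.array([np.cos(t)*c,np.cos(t)*s,np.sin(t)])
    return np.column_stack([x,np.cross(z,x),z])
def go(p,phi,th,st=None):
    s=st or observe();M=R.from_rotvec(s["tcp_rot"]).as_matrix()
    d=M.T@(np.array(p)-s["tcp_pos"]);w=R.from_matrix(M.T@pose(phi,th)).as_rotvec()
    print("to",p,"travel",d.round(4).tolist(),"ang",w.round(4).tolist())
def st():
    s=observe();M=R.from_rotvec(s["tcp_rot"]).as_matrix();z=M[:,2];x=M[:,0]
    print("t",round(float(s["time_s"]),2),"p",s["tcp_pos"].round(4),"phi",np.degrees(np.arctan2(-x[1],-x[0])).round(1),"tilt",np.degrees(np.arccos(-z[2])).round(1),"F",s["contact_force"].round(1),"gap",round(float(s["finger_gap"]),4),"q",s["q"].round(2))
E
python3 - <<'E'
from h import *
w=camera("wrist");print(np.array(w["T_tool_cam"]).round(3))
go([.40,.25,.36],-23.5,0)
E
```

```text
[[ 0.    -0.959 -0.285  0.074]
 [ 1.     0.     0.     0.002]
 [ 0.    -0.285  0.959 -0.143]
 [ 0.     0.     0.     1.   ]]
to [0.4, 0.25, 0.36] travel [-0.2669, -0.3357, -0.129] ang [-0.0017, 0.0001, -0.0006]
```

Call:
{"op": "send_rows", "data": {"travel": [[-0.267,-0.336,-0.129],[-0.267,-0.336,-0.129],[-0.267,-0.336,-0.129],[-0.267,-0.336,-0.129],[-0.267,-0.336,-0.129],[-0.267,-0.336,-0.129],[-0.267,-0.336,-0.129],[-0.267,-0.336,-0.129],[-0.267,-0.336,-0.129],[-0.267,-0.336,-0.129]], "angular": [[0,0,0],[0,0,0],[0,0,0],[0,0,0],[0,0,0],[0,0,0],[0,0,0],[0,0,0],[0,0,0],[0,0,0]], "claw": [0.03,0.03,0.03,0.03,0.03,0.03,0.03,0.03,0.03,0.03]}}

```text
time_s: 1.15
tcp_pos: [0.4028, 0.2431, 0.3621]
tcp_rot: [0.658, 3.069, 0.0]
contact_force: [1.0, 0.1, 0.3]
finger_gap: 0.03
gripper_force: 0.0
```

Run:
```python
from h import *
st();go([.42,.0,.30],-45,40)
```

```text
t 1.15 p [0.4028 0.2431 0.3621] phi -24.2 tilt 0.2 F [1.  0.1 0.3] gap 0.03 q [-0.8   0.11  0.17  2.01 -0.02  1.02  0.53]
to [0.42, 0.0, 0.3] travel [-0.1151, -0.2147, 0.0623] ang [0.1279, -0.6874, 0.3476]
```

Call:
{"op": "send_rows", "data": {"travel": [[-0.115,-0.215,0.062],[-0.115,-0.215,0.062],[-0.115,-0.215,0.062],[-0.115,-0.215,0.062],[-0.115,-0.215,0.062],[-0.115,-0.215,0.062],[-0.115,-0.215,0.062],[-0.115,-0.215,0.062],[-0.115,-0.215,0.062],[-0.115,-0.215,0.062]], "angular": [[0.128,-0.687,0.348],[0.128,-0.687,0.348],[0.128,-0.687,0.348],[0.128,-0.687,0.348],[0.128,-0.687,0.348],[0.128,-0.687,0.348],[0.128,-0.687,0.348],[0.128,-0.687,0.348],[0.128,-0.687,0.348],[0.128,-0.687,0.348]], "claw": [0.03,0.03,0.03,0.03,0.03,0.03,0.03,0.03,0.03,0.03]}}

```text
time_s: 2.15
tcp_pos: [0.4209, 0.0084, 0.2992]
tcp_rot: [0.934, 2.294, -0.337]
contact_force: [0.4, -0.1, 0.7]
finger_gap: 0.03
gripper_force: 0.0
```

Run:
```python
from h import *
st();go([.42,-.01,.1],-45,40);go([.42,-.01,.015],-45,40)
```

```text
t 2.15 p [0.4209 0.0084 0.2992] phi -44.4 tilt 39.8 F [ 0.4 -0.1  0.7] gap 0.03 q [-0.85  0.07  0.24  2.47  1.06  0.79 -0.66]
to [0.42, -0.01, 0.1] travel [0.1181, -0.014, 0.1608] ang [0.0085, -0.0034, 0.0087]
to [0.42, -0.01, 0.015] travel [0.1725, -0.0141, 0.2261] ang [0.0085, -0.0034, 0.0087]
```

Call:
{"op": "send_rows", "data": {"travel": [[0.118,-0.014,0.161],[0.118,-0.014,0.161],[0.118,-0.014,0.161],[0.118,-0.014,0.161],[0.118,-0.014,0.161],[0.118,-0.014,0.161]], "angular": [[0.008,0,0],[0.008,0,0],[0.008,0,0],[0.008,0,0],[0.008,0,0],[0.008,0,0]], "claw": [0.03,0.03,0.03,0.03,0.03,0.03]}}

```text
time_s: 2.75
tcp_pos: [0.4301, -0.0026, 0.1903]
tcp_rot: [0.878, 2.311, -0.481]
contact_force: [0.3, 0.5, -2.8]
finger_gap: 0.03
gripper_force: 0.0
```

Run:
```python
from h import *
st();go([.42,-.015,.018],-50,40)
```

```text
t 2.75 p [ 0.4301 -0.0026  0.1903] phi -38.4 tilt 41.7 F [ 0.3  0.5 -2.8] gap 0.03 q [ 0.17  0.57 -1.05  2.5   1.37  1.26 -1.11]
to [0.42, -0.015, 0.018] travel [0.1132, 0.0038, 0.1309] ang [-0.0193, 0.0288, 0.1525]
```

Run:
```python
from h import *
import pickle;a,b=pickle.load(open("cams.pkl","rb"))
print("oil top",onz(b,(297/1.5,306/1.5),.19),"scene base",onz(a,(284/1.5,304/1.5),0))
for p in((345,318),(352,398)):print("wrench",onz(b,(p[0]/1.5,p[1]/1.5),.005))
go([.445,.0,.19],-72,32)
```

```text
oil top [0.45555184 0.17421566 0.19      ] scene base [0.44989675 0.16962697 0.        ]
wrench [0.45663482 0.11677761 0.005     ]
wrench [0.31615512 0.10131493 0.005     ]
to [0.445, 0.0, 0.19] travel [-0.0074, 0.0122, 0.0051] ang [0.2011, 0.187, 0.4579]
```

Run:
```python
from h import *
import pickle;a,b=pickle.load(open("cams.pkl","rb"))
t=b["image"][180:240,170:230];s=a["image"][115:215,150:215]
cv2.imwrite("pics/o.png",np.hstack([cv2.resize(t,(480,480),interpolation=cv2.INTER_CUBIC),cv2.resize(s,(312,480),interpolation=cv2.INTER_CUBIC)]))
```

```text
(no output)
```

View pics/o.png

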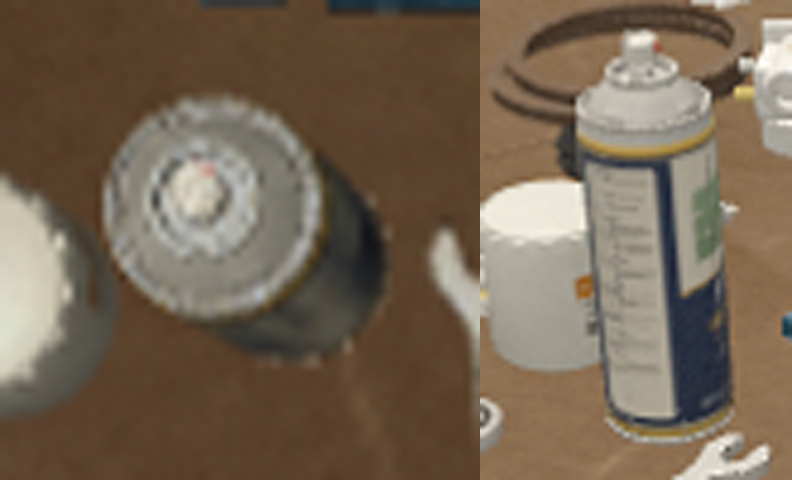

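The crop shows the oil can's rim centre at about (214,208) and its base front at about (668,438). That puts it near (0.457, 0.185), so a lean towards +y clears it. A pure radial lean is out of reach, so I'll use a more tangential one.

Run:
```python
from h import *
go([.454,-.015,.19],-75,30)
```

```text
to [0.454, -0.015, 0.19] travel [-0.0197, 0.0077, 0.0166] ang [0.2242, 0.2232, 0.5039]
```

Call:
{"op": "send_rows", "data": {"travel": [[-0.02,0.008,0.017],[-0.02,0.008,0.017],[-0.02,0.008,0.017],[-0.02,0.008,0.017],[-0.02,0.008,0.017],[-0.02,0.008,0.017],[-0.02,0.008,0.017],[-0.02,0.008,0.017]], "angular": [[0.224,0.223,0.504],[0.224,0.223,0.504],[0.224,0.223,0.504],[0.224,0.223,0.504],[0.224,0.223,0.504],[0.224,0.223,0.504],[0.224,0.223,0.504],[0.224,0.223,0.504]], "claw": [0.034,0.034,0.034,0.034,0.034,0.034,0.034,0.034]}}

```text
time_s: 3.55
tcp_pos: [0.4522, -0.0166, 0.1888]
tcp_rot: [1.632, 2.14, -0.449]
contact_force: [-0.3, -0.9, -0.2]
finger_gap: 0.0334
gripper_force: 0.0
```

Run:
```python
from h import *
st();go([.454,-.018,.08],-75,30)
```

```text
t 3.55 p [ 0.4522 -0.0166  0.1888] phi -74.6 tilt 30.2 F [-0.3 -0.9 -0.2] gap 0.0334 q [ 0.34  0.56 -1.01  2.29  1.08  1.16 -1.16]
to [0.454, -0.018, 0.08] travel [0.0532, 0.0022, 0.0949] ang [-0.004, 0.004, 0.0065]
```

Call:
{"op": "send_rows", "data": {"travel": [[0.027,0.001,0.048],[0.053,0.002,0.095],[0.053,0.002,0.095],[0.053,0.002,0.095],[0.053,0.002,0.095],[0.053,0.002,0.095]], "angular": [[0,0,0],[0,0,0.006],[0,0,0.006],[0,0,0.006],[0,0,0.006],[0,0,0.006]], "claw": [0.034,0.034,0.034,0.034,0.034,0.034]}}

```text
time_s: 4.15
tcp_pos: [0.4558, -0.0179, 0.0822]
tcp_rot: [1.641, 2.129, -0.442]
contact_force: [0.5, -0.2, 0.4]
finger_gap: 0.0342
gripper_force: 0.0
```

Run:
```python
from h import *
st();go([.454,-.018,.014],-75,30)
```

```text
t 4.15 p [ 0.4558 -0.0179  0.0822] phi -75.3 tilt 30.2 F [ 0.5 -0.2  0.4] gap 0.0342 q [ 0.22  0.77 -0.88  2.34  1.32  1.14 -1.44]
to [0.454, -0.018, 0.014] travel [0.0347, -0.0019, 0.0587] ang [-0.0009, 0.0041, -0.0041]
```

Call:
{"op": "send_rows", "data": {"travel": [[0.012,0,0.02],[0.024,-0.001,0.04],[0.035,-0.002,0.058],[0.035,-0.002,0.058],[0.035,-0.002,0.058]], "angular": [[0,0,0],[0,0,0],[0,0,0],[0,0,0],[0,0,0]], "claw": [0.034,0.034,0.034,0.034,0.034]}}

```text
time_s: 4.65
tcp_pos: [0.4531, -0.0178, 0.0137]
tcp_rot: [1.642, 2.13, -0.444]
contact_force: [-0.3, -0.1, 0.3]
finger_gap: 0.034
gripper_force: 0.0
```

Run:
```python
from h import *
st()
a=camera("scene");b=camera("top")
t=b["image"][120:240,240:390];s=a["image"][140:290,200:390]
cv2.imwrite("pics/d.png",np.vstack([cv2.resize(s,(380,300)),cv2.resize(t,(380,300))]))
M=R.from_rotvec(observe()["tcp_rot"]).as_matrix();np.set_printoptions(suppress=True)
C=np.array([.4685,-.071])
for s_,ph in((.055,-75),(.04,-75),(.02,-73),(.01,-72)):
  pass
```

```text
t 4.65 p [ 0.4531 -0.0178  0.0137] phi -75.2 tilt 30.2 F [-0.3 -0.1  0.3] gap 0.034 q [ 0.17  0.92 -0.81  2.35  1.47  1.14 -1.6 ]
```

View pics/d.png

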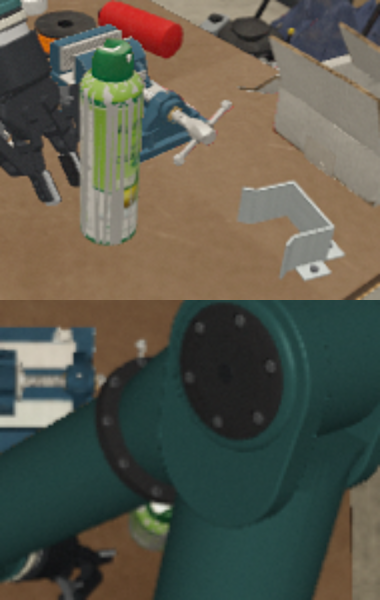

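The scene crop shows the fingertips just short of the can, near crop (65,185), and about 10 mm above the counter. The can stands undisturbed at (108,235). The arm blocks the top view.

```bash
cat >> h.py <<'E'
def rows(wp,n,z=.014,th=30,rho=.033):
    """wp: [(Cx,Cy,phi,rho)...] key points, n rows evenly over them"""
    s=observe();M=R.from_rotvec(s["tcp_rot"]).as_matrix();wp=np.array(wp,float)
    k=np.linspace(0,len(wp)-1,n+1)[1:]
    W=np.array([np.interp(k,range(len(wp)),wp[:,i]) for i in range(4)]).T
    T=[];A=[]
    for x,y,ph,r in W:
        f=np.radians(ph);p=np.array([x-r*np.cos(f),y-r*np.sin(f),z])
        T.append((M.T@(p-s["tcp_pos"])).round(3).tolist());A.append(R.from_matrix(M.T@pose(ph,th)).as_rotvec().round(3).tolist())
    print(T);print(A)
E
python3 - <<'E'
from h import *
rows([(.4685,-.071,-75,.055),(.4685,-.071,-74,.031),(.4795,-.088,-72,.031)],10)
E
```

```text
[[-0.004, 0.001, 0.003], [-0.009, 0.001, 0.005], [-0.013, 0.001, 0.007], [-0.017, 0.0, 0.01], [-0.021, 0.0, 0.012], [-0.024, 0.002, 0.014], [-0.028, 0.003, 0.016], [-0.031, 0.004, 0.018], [-0.034, 0.005, 0.02], [-0.038, 0.006, 0.022]]
[[-0.004, 0.004, -0.007], [-0.006, 0.004, -0.01], [-0.007, 0.004, -0.013], [-0.009, 0.004, -0.016], [-0.011, 0.004, -0.019], [-0.014, 0.004, -0.025], [-0.018, 0.004, -0.031], [-0.021, 0.004, -0.037], [-0.025, 0.004, -0.043], [-0.028, 0.004, -0.049]]
```

Call:
{"op": "send_rows", "data": {"travel": [[-0.004,0.001,0.003],[-0.009,0.001,0.005],[-0.013,0.001,0.007],[-0.017,0.0,0.01],[-0.021,0.0,0.012],[-0.024,0.002,0.014],[-0.028,0.003,0.016],[-0.031,0.004,0.018],[-0.034,0.005,0.02],[-0.038,0.006,0.022]], "angular": [[0,0,0],[0,0,-0.01],[0,0,-0.013],[0,0,-0.016],[-0.01,0,-0.019],[-0.014,0,-0.025],[-0.018,0,-0.031],[-0.021,0,-0.037],[-0.025,0,-0.043],[-0.028,0,-0.049]], "claw": [0.034,0.034,0.034,0.034,0.034,0.034,0.034,0.034,0.034,0.034]}}

```text
time_s: 5.75
tcp_pos: [0.4695, -0.0587, 0.0123]
tcp_rot: [1.577, 2.174, -0.428]
contact_force: [-1.0, 1.0, -0.1]
finger_gap: 0.0337
gripper_force: 0.7
```

```bash
cat >> h.py <<'E'
def can(c=None):
    c=c or camera("scene");h=cv2.cvtColor(c["image"],cv2.COLOR_BGR2HSV)
    m=cv2.inRange(h,(30,70,30),(85,255,255));m[:,:225]=0;m[:120]=0;m[285:]=0;m[:,380:]=0
    n,l,s,ce=cv2.connectedComponentsWithStats(cv2.morphologyEx(m,cv2.MORPH_CLOSE,np.ones((9,9))))
    i=1+np.argmax(s[1:,4]);x,y,w,hh,_=s[i]
    mm=m*(l==i);rx=lambda r:np.nonzero(mm[r].astype(bool)|False)[0]
    cap=np.nonzero(mm[y:y+12]);cx=x+w/2
    print("can box",x,y,w,hh,"cap cx",cap[1].mean().round(1))
    p=onz(c,(x+w/2,y+hh-.5),0)
    o,_=ray(c,(0,0));u=(p-o)[:2];u/=np.linalg.norm(u);C=p[:2]+.0285*u
    top=onz(c,(cap[1].mean(),y),.211);print("C est base",C.round(4),"top (rim far edge)",top[:2].round(4));return c
E
python3 - <<'E'
from h import *
import pickle;a,b=pickle.load(open("cams.pkl","rb"))
can(a);st();c=can()
cv2.imwrite("pics/e.png",cv2.resize(c["image"][140:290,200:390],(760,600)))
E
```

```text
can box 240 159 32 81 cap cx 255.8
C est base [ 0.517  -0.0166] top (rim far edge) [ 0.4752 -0.0619]
t 5.75 p [ 0.4695 -0.0587  0.0123] phi -71.9 tilt 30.1 F [-1.   1.  -0.1] gap 0.0337 q [ 0.25  0.91 -0.78  2.36  1.56  1.11 -1.5 ]
can box 250 161 32 80 cap cx 265.8
C est base [ 0.5334 -0.0324] top (rim far edge) [ 0.4853 -0.0781]
```

View pics/e.png

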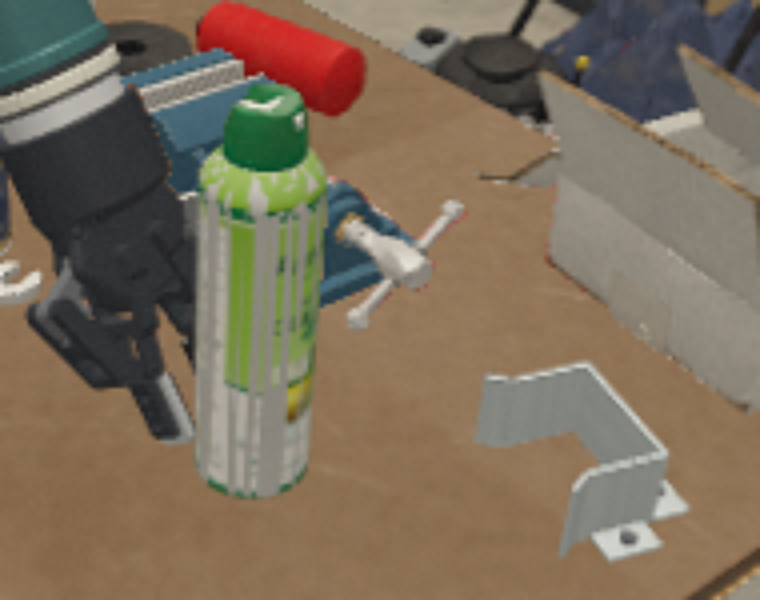

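The picture shows the can upright and cradled, with its base at about (250,490) and the cap at (265,125). It moved as commanded, by about (10, −16) mm. I'll keep pushing.

Run:
```python
from h import *
rows([(.4786,-.0871,-72,.030),(.505,-.1213,-65,.030)],10,z=.015)
```

```text
[[-0.004, 0.001, -0.001], [-0.007, 0.002, 0.001], [-0.011, 0.003, 0.003], [-0.014, 0.004, 0.005], [-0.018, 0.005, 0.007], [-0.021, 0.007, 0.009], [-0.025, 0.008, 0.011], [-0.028, 0.009, 0.014], [-0.032, 0.01, 0.016], [-0.035, 0.011, 0.018]]
[[-0.009, 0.004, -0.009], [-0.015, 0.004, -0.02], [-0.021, 0.004, -0.031], [-0.027, 0.004, -0.041], [-0.034, 0.004, -0.052], [-0.04, 0.004, -0.062], [-0.046, 0.004, -0.073], [-0.052, 0.004, -0.083], [-0.058, 0.004, -0.094], [-0.064, 0.004, -0.105]]
```

Call:
{"op": "send_rows", "data": {"travel": [[-0.004,0.001,-0.001],[-0.007,0.002,0.001],[-0.011,0.003,0.003],[-0.014,0.004,0.005],[-0.018,0.005,0.007],[-0.021,0.007,0.009],[-0.025,0.008,0.011],[-0.028,0.009,0.014],[-0.032,0.01,0.016],[-0.035,0.011,0.018]], "angular": [[-0.009,0.004,-0.009],[-0.015,0.004,-0.02],[-0.021,0.004,-0.031],[-0.027,0.004,-0.041],[-0.034,0.004,-0.052],[-0.04,0.004,-0.062],[-0.046,0.004,-0.073],[-0.052,0.004,-0.083],[-0.058,0.004,-0.094],[-0.064,0.004,-0.105]], "claw": [0.034,0.034,0.034,0.034,0.034,0.034,0.034,0.034,0.034,0.034]}}

```text
time_s: 6.8
tcp_pos: [0.4921, -0.0932, 0.0144]
tcp_rot: [1.436, 2.257, -0.384]
contact_force: [-1.0, 0.9, 1.7]
finger_gap: 0.0336
gripper_force: 1.2
```

Run:
```python
from h import *
st();can()
rows([(.505,-.1213,-65,.030),(.53,-.1535,-52,.030)],10,z=.015)
```

```text
t 6.8 p [ 0.4921 -0.0932  0.0144] phi -64.9 tilt 29.9 F [-1.   0.9  1.7] gap 0.0336 q [ 0.34  0.89 -0.75  2.36  1.68  1.07 -1.37]
can box 272 164 33 78 cap cx 289.5
C est base [ 0.5727 -0.0645] top (rim far edge) [ 0.5125 -0.1103]
[[-0.004, 0.0, 0.002], [-0.007, 0.001, 0.004], [-0.011, 0.001, 0.006], [-0.014, 0.001, 0.008], [-0.018, 0.001, 0.01], [-0.021, 0.001, 0.012], [-0.025, 0.002, 0.014], [-0.028, 0.002, 0.016], [-0.032, 0.002, 0.018], [-0.035, 0.002, 0.02]]
[[-0.011, -0.0, -0.019], [-0.023, -0.0, -0.039], [-0.034, -0.0, -0.058], [-0.045, -0.0, -0.078], [-0.057, -0.0, -0.097], [-0.068, -0.0, -0.117], [-0.079, -0.0, -0.137], [-0.091, -0.0, -0.156], [-0.102, -0.0, -0.176], [-0.114, -0.0, -0.196]]
```

Call:
{"op": "send_rows", "data": {"travel": [[-0.004,0.0,0.002],[-0.007,0.001,0.004],[-0.011,0.001,0.006],[-0.014,0.001,0.008],[-0.018,0.001,0.01],[-0.021,0.001,0.012],[-0.025,0.002,0.014],[-0.028,0.002,0.016],[-0.032,0.002,0.018],[-0.035,0.002,0.02]], "angular": [[-0.011,0,-0.019],[-0.023,0,-0.039],[-0.034,0,-0.058],[-0.045,0,-0.078],[-0.057,0,-0.097],[-0.068,0,-0.117],[-0.079,0,-0.137],[-0.091,0,-0.156],[-0.102,0,-0.176],[-0.114,0,-0.196]], "claw": [0.034,0.034,0.034,0.034,0.034,0.034,0.034,0.034,0.034,0.034]}}

```text
time_s: 7.85
tcp_pos: [0.511, -0.129, 0.0145]
tcp_rot: [1.162, 2.386, -0.31]
contact_force: [-0.6, 0.4, 0.7]
finger_gap: 0.0342
gripper_force: 0.8
```

Run:
```python
from h import *
st();c=can()
cv2.imwrite("pics/f.png",cv2.resize(c["image"][140:290,200:390],(760,600)))
rows([(.53,-.1535,-52,.030),(.545,-.1745,-44,.030),(.557,-.1795,-38,.030)],10,z=.015)
```

```text
t 7.85 p [ 0.511  -0.129   0.0145] phi -51.9 tilt 30.0 F [-0.6  0.4  0.7] gap 0.0342 q [ 0.44  0.88 -0.72  2.39  1.9   1.   -1.21]
can box 291 168 37 78 cap cx 312.8
C est base [ 0.602 -0.102] top (rim far edge) [ 0.5362 -0.144 ]
[[-0.005, -0.0, 0.002], [-0.01, -0.001, 0.005], [-0.014, -0.002, 0.008], [-0.019, -0.003, 0.01], [-0.023, -0.005, 0.013], [-0.025, -0.004, 0.014], [-0.027, -0.003, 0.015], [-0.029, -0.003, 0.016], [-0.031, -0.002, 0.018], [-0.033, -0.001, 0.019]]
[[-0.014, -0.0, -0.023], [-0.027, -0.0, -0.047], [-0.041, -0.0, -0.072], [-0.055, -0.0, -0.096], [-0.069, -0.0, -0.12], [-0.08, -0.0, -0.138], [-0.09, -0.0, -0.156], [-0.101, -0.0, -0.174], [-0.111, -0.0, -0.192], [-0.122, -0.0, -0.211]]
```

View pics/f.png

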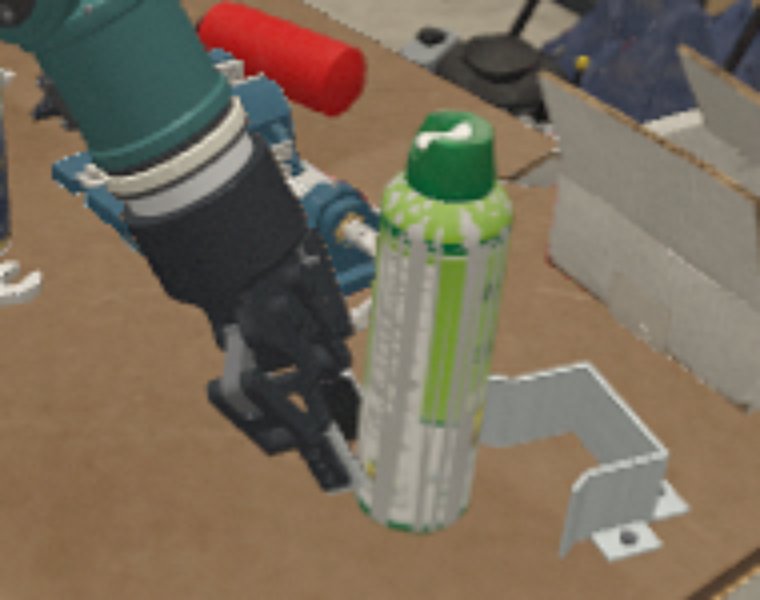

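The can is upright and cradled, with its base at (415,525) in the crop, just outside the bay's mouth. Its estimated centre is (0.530, −0.153).

Call:
{"op": "send_rows", "data": {"travel": [[-0.005,0,0.002],[-0.01,-0.001,0.005],[-0.014,-0.002,0.008],[-0.019,-0.003,0.01],[-0.023,-0.005,0.013],[-0.025,-0.004,0.014],[-0.027,-0.003,0.015],[-0.029,-0.003,0.016],[-0.031,-0.002,0.018],[-0.033,-0.001,0.019]], "angular": [[-0.014,0,-0.023],[-0.027,0,-0.047],[-0.041,0,-0.072],[-0.055,0,-0.096],[-0.069,0,-0.12],[-0.08,0,-0.138],[-0.09,0,-0.156],[-0.101,0,-0.174],[-0.111,0,-0.192],[-0.122,0,-0.211]], "claw": [0.034,0.034,0.034,0.034,0.034,0.034,0.034,0.034,0.034,0.034]}}

```text
time_s: 8.9
tcp_pos: [0.5334, -0.1593, 0.0145]
tcp_rot: [0.858, 2.495, -0.228]
contact_force: [-1.3, -0.5, 0.2]
finger_gap: 0.0342
gripper_force: 0.8
```

Run:
```python
from h import *
st();c=can()
rows([(.557,-.1795,-38,.030),(.587,-.189,-24,.030)],10,z=.015)
```

```text
t 8.9 p [ 0.5334 -0.1593  0.0145] phi -38.0 tilt 29.9 F [-1.3 -0.5  0.2] gap 0.0342 q [ 0.55  0.86 -0.69  2.39  2.12  0.89 -1.02]
can box 225 120 48 75 cap cx 240.4
C est base [0.6104 0.139 ] top (rim far edge) [0.5606 0.1086]
[[-0.003, -0.001, 0.001], [-0.006, -0.0, 0.003], [-0.008, -0.0, 0.004], [-0.011, 0.0, 0.006], [-0.014, 0.001, 0.007], [-0.016, 0.001, 0.009], [-0.019, 0.001, 0.01], [-0.022, 0.002, 0.012], [-0.024, 0.002, 0.013], [-0.027, 0.003, 0.015]]
[[-0.011, -0.0, -0.021], [-0.023, -0.0, -0.042], [-0.035, -0.0, -0.063], [-0.048, -0.0, -0.084], [-0.06, -0.0, -0.105], [-0.072, -0.0, -0.126], [-0.084, -0.0, -0.148], [-0.097, -0.0, -0.169], [-0.109, -0.0, -0.19], [-0.121, -0.0, -0.211]]
```

```bash
sed -i 's/m\[:,:225\]=0/m[:,:290]=0/' h.py
python3 - <<'E'
from h import *
c=can()
cv2.imwrite("pics/g.png",cv2.resize(c["image"][140:290,200:390],(760,600)))
E
```

```text
can box 312 169 38 78 cap cx 335.2
C est base [ 0.6387 -0.1328] top (rim far edge) [ 0.5658 -0.1684]
```

View pics/g.png

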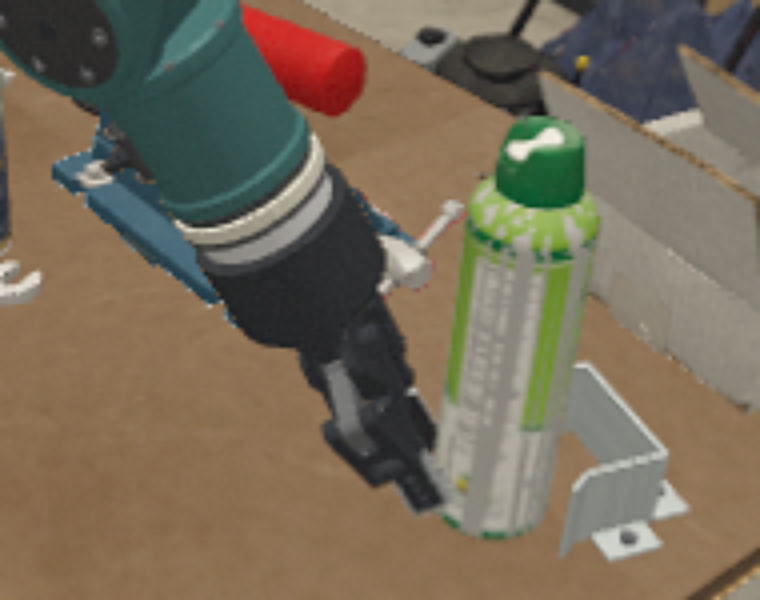

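The can stands upright in the mouth, base at (495,530) in the crop and roughly centred. I'll push straight in along the bay axis.

Call:
{"op": "send_rows", "data": {"travel": [[-0.003,-0.001,0.001],[-0.006,0,0.003],[-0.008,0,0.004],[-0.011,0,0.006],[-0.014,0.001,0.007],[-0.016,0.001,0.009],[-0.019,0.001,0.01],[-0.022,0.002,0.012],[-0.024,0.002,0.013],[-0.027,0.003,0.015]], "angular": [[-0.011,0,-0.021],[-0.023,0,-0.042],[-0.035,0,-0.063],[-0.048,0,-0.084],[-0.06,0,-0.105],[-0.072,0,-0.126],[-0.084,0,-0.148],[-0.097,0,-0.169],[-0.109,0,-0.19],[-0.121,0,-0.211]], "claw": [0.034,0.034,0.034,0.034,0.034,0.034,0.034,0.034,0.034,0.034]}}

```text
time_s: 10.0
tcp_pos: [0.5595, -0.176, 0.0149]
tcp_rot: [0.546, 2.569, -0.146]
contact_force: [-1.7, 0.7, 1.1]
finger_gap: 0.0338
gripper_force: 0.8
```

Run:
```python
from h import *
st();c=can()
rows([(.587,-.189,-24,.030),(.5965,-.192,-20,.030)],8,z=.015)
```

```text
t 10.0 p [ 0.5595 -0.176   0.0149] phi -24.0 tilt 29.9 F [-1.7  0.7  1.1] gap 0.0338 q [ 0.65  0.85 -0.66  2.36  2.3   0.74 -0.83]
can box 327 167 39 76 cap cx 351.6
C est base [ 0.6769 -0.1443] top (rim far edge) [ 0.5954 -0.1796]
[[-0.0, -0.0, 0.0], [-0.002, -0.0, 0.001], [-0.003, -0.001, 0.002], [-0.004, -0.001, 0.002], [-0.005, -0.001, 0.003], [-0.006, -0.001, 0.004], [-0.007, -0.001, 0.004], [-0.008, -0.001, 0.005]]
[[-0.004, 0.0, -0.008], [-0.009, 0.0, -0.015], [-0.013, 0.0, -0.023], [-0.018, 0.0, -0.03], [-0.022, 0.0, -0.038], [-0.026, 0.0, -0.046], [-0.031, 0.0, -0.053], [-0.035, 0.0, -0.061]]
```

Call:
{"op": "send_rows", "data": {"travel": [[-0.001,0,0],[-0.002,0,0.001],[-0.003,-0.001,0.002],[-0.004,-0.001,0.002],[-0.005,-0.001,0.003],[-0.006,-0.001,0.003]], "angular": [[-0.004,0,-0.008],[-0.009,0,-0.015],[-0.013,0,-0.023],[-0.018,0,-0.03],[-0.022,0,-0.038],[-0.026,0,-0.046]], "claw": [0.034,0.034,0.034,0.034,0.034,0.034]}}

```text
time_s: 10.65
tcp_pos: [0.5653, -0.1795, 0.0153]
tcp_rot: [0.479, 2.581, -0.128]
contact_force: [-0.5, -0.2, -1.6]
finger_gap: 0.0342
gripper_force: 0.6
```

Run:
```python
from h import *
st();c=can()
rows([(.594,-.1912,-21,.030),(.6,-.1931,-21,.030)],6,z=.015)
```

```text
t 10.65 p [ 0.5653 -0.1795  0.0153] phi -21.0 tilt 30.0 F [-0.5 -0.2 -1.6] gap 0.0342 q [ 0.66  0.85 -0.65  2.35  2.33  0.71 -0.78]
can box 331 166 38 76 cap cx 355.2
C est base [ 0.686  -0.1467] top (rim far edge) [ 0.6038 -0.1808]
[[-0.001, -0.0, 0.001], [-0.002, -0.0, 0.002], [-0.003, -0.0, 0.002], [-0.004, -0.0, 0.003], [-0.005, -0.0, 0.003], [-0.006, -0.0, 0.004]]
[[-0.001, -0.0, -0.001], [-0.001, -0.0, -0.001], [-0.001, -0.0, -0.001], [-0.001, -0.0, -0.001], [-0.001, -0.0, -0.001], [-0.001, -0.0, -0.001]]
```

Call:
{"op": "send_rows", "data": {"travel": [[-0.001,0,0.0005],[-0.002,0,0.001],[-0.0025,0,0.0015]], "angular": [[0,0,0],[0,0,0],[0,0,0]], "claw": [0.034,0.034,0.034]}}

```text
time_s: 11.0
tcp_pos: [0.5677, -0.1803, 0.0152]
tcp_rot: [0.48, 2.581, -0.128]
contact_force: [-1.9, 1.6, 0.8]
finger_gap: 0.0341
gripper_force: 1.1
```

Call:
{"op": "send_rows", "data": {"travel": [[-0.0005,0,0.0003],[-0.001,0,0.0006]], "angular": [[0,0,0],[0,0,0]], "claw": [0.034,0.034]}}

```text
time_s: 11.2
tcp_pos: [0.568, -0.1804, 0.015]
tcp_rot: [0.48, 2.582, -0.127]
contact_force: [-4.3, 1.6, 1.3]
finger_gap: 0.0341
gripper_force: 2.2
```

Call:
{"op": "send_rows", "data": {"travel": [[-0.0005,0,0.0003],[-0.001,0,0.0006]], "angular": [[0,0,0],[0,0,0]], "claw": [0.034,0.034]}}

```text
time_s: 11.4
tcp_pos: [0.5682, -0.1805, 0.0148]
tcp_rot: [0.48, 2.584, -0.127]
contact_force: [-6.5, 1.9, 3.7]
finger_gap: 0.0338
gripper_force: 3.5
```

Run:
```python
from h import *
st();c=can()
```

```text
t 11.4 p [ 0.5682 -0.1805  0.0148] phi -21.0 tilt 29.8 F [-6.5  1.9  3.7] gap 0.0338 q [ 0.66  0.85 -0.65  2.34  2.32  0.69 -0.78]
can box 332 166 38 76 cap cx 356.1
C est base [ 0.6878 -0.1481] top (rim far edge) [ 0.6051 -0.1817]
```

The force has built up while the tool stalls, so the can is against the back wall, with its centre at about (0.596, −0.191). Now I'll back away and lift.

Call:
{"op": "send_rows", "data": {"travel": [[0.002,0,-0.001],[0.0043,0,-0.0025],[0.009,0,-0.005],[0.017,0,-0.01],[0.026,0,-0.015],[0.035,0,-0.02],[0.035,0,-0.02],[0.02,0,-0.046],[0.005,0,-0.072],[-0.01,0,-0.098]], "angular": [[0,0,0],[0,0,0],[0,0,0],[0,0,0],[0,0,0],[0,0,0],[0,0,0],[0,0,0],[0,0,0],[0,0,0]], "claw": [0.034,0.034,0.034,0.034,0.034,0.034,0.034,0.034,0.034,0.034]}}

```text
time_s: 12.45
tcp_pos: [0.5324, -0.1667, 0.1057]
tcp_rot: [0.48, 2.581, -0.127]
contact_force: [0.4, -0.7, 0.2]
finger_gap: 0.0342
gripper_force: 0.0
```

Run:
```python
from h import *
st();c=can()
cv2.imwrite("pics/i.png",cv2.resize(c["image"][100:290,150:390],(758,600)))
```

```text
t 12.45 p [ 0.5324 -0.1667  0.1057] phi -21.1 tilt 29.9 F [ 0.4 -0.7  0.2] gap 0.0342 q [ 0.66  0.61 -0.66  2.4   2.17  0.55 -0.72]
can box 332 166 38 76 cap cx 356.1
C est base [ 0.6878 -0.1481] top (rim far edge) [ 0.6051 -0.1817]
```

View pics/i.png

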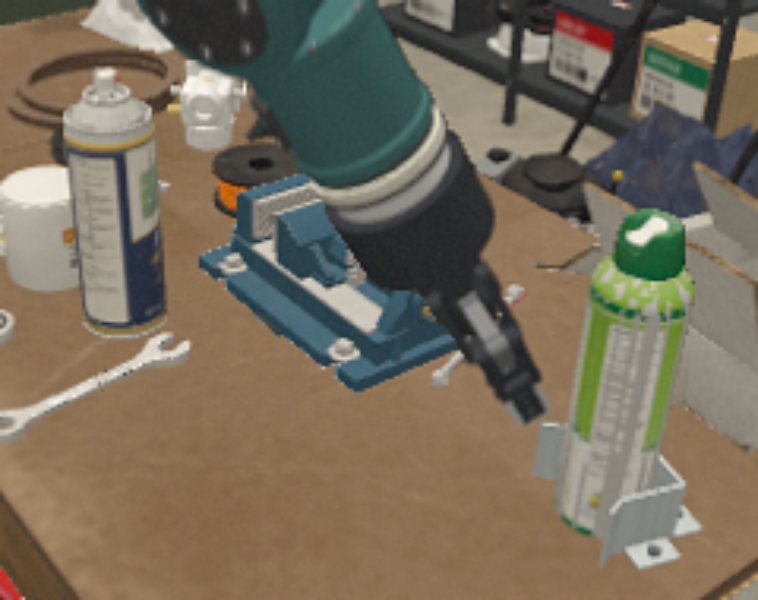

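The can stands upright in the bay at (620,520), unchanged since the hand released it. The oil can, filter and wrench are where they were. I'll lift the hand a bit more and hand in.

Call:
{"op": "send_rows", "data": {"travel": [[-0.015,0,-0.026],[-0.03,0,-0.052],[-0.04,0,-0.07],[-0.04,0,-0.07],[-0.04,0,-0.07],[-0.04,0,-0.07]], "angular": [[0,0,0],[0,0,0],[0,0,0],[0,0,0],[0,0,0],[0,0,0]], "claw": [0.034,0.034,0.034,0.034,0.034,0.034]}}

```text
time_s: 13.1
tcp_pos: [0.5316, -0.1666, 0.1846]
tcp_rot: [0.48, 2.582, -0.128]
contact_force: [-0.4, -0.1, -0.7]
finger_gap: 0.0341
gripper_force: 0.0
```

Run:
```python
from h import *
st();can();print(finish_job())
```

```text
t 13.1 p [ 0.5316 -0.1666  0.1846] phi -21.1 tilt 29.8 F [-0.4 -0.1 -0.7] gap 0.0341 q [ 0.57  0.39 -0.51  2.36  1.87  0.31 -0.45]
can box 332 166 38 76 cap cx 356.2
C est base [ 0.6878 -0.1481] top (rim far edge) [ 0.6053 -0.1818]
the job is handed in; nothing more can be done
None
```

The slim spray can stands upright in the bay against its back wall, the other can, the filter and the wrench look unmoved, and I moved the hand clear and handed the job in at about 13 s; no verdict came back.

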